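Sort the mixed-up probes into their home cradles

TASK

The three cordless probes were put away in one another's cradles: park one of them on the empty round spare rest to make room, then move them all round until each probe lies in the rectangular cradle whose base plate matches its own length, seated down in both saddles, centred lengthways (either way round), and the spare rest is empty again. Set the probes down in the saddles rather than dropping them, and leave the beaker and the slide box where they stand.

Things in the scene. Friction and masses are not known exactly. Their poses are not given: they have to be found in the camera images.
- probe_long: Cordless probe, the longest and slimmest of three: a plain black cylinder 175 mm long, 24 mm in diameter, lying level. Origin at mid-length on its axis; x runs along the cylinder (rubber sensing tip at +x, brass contact at -x). It may roll about x.
- probe_medium: Cordless probe, the middle one of three: a plain black cylinder 135 mm long, 32 mm in diameter, lying level. Origin at mid-length on its axis; x runs along the cylinder (rubber sensing tip at +x, brass contact at -x). It may roll about x.
- probe_short: Cordless probe, the shortest and thickest of three: a plain black cylinder 95 mm long, 38 mm in diameter, lying level. Origin at mid-length on its axis; x runs along the cylinder (rubber sensing tip at +x, brass contact at -x). It may roll about x.
- cradle_long: Home cradle of the long probe: white rectangular plate 180 mm (x) by 64 by 6 mm. On it two clear 90-degree V saddles at x = -27 and +27 mm (8 mm thick, 42 wide, 41 high), 46 mm free between them. A probe lies along x over y = 0; seated, its axis is 37.0 (long), 42.6 (medium) or 46.9 mm (short probe) above the origin: centre of the underside, on the bench. z up. Fixed.
- cradle_medium: Home cradle of the medium probe: white rectangular plate 140 mm (x) by 64 by 6 mm. On it two clear 90-degree V saddles at x = -27 and +27 mm (8 mm thick, 42 wide, 41 high), 46 mm free between them. A probe lies along x over y = 0; seated, its axis is 37.0 (long), 42.6 (medium) or 46.9 mm (short probe) above the origin: centre of the underside, on the bench. z up. Fixed.
- cradle_short: Home cradle of the short probe: white rectangular plate 100 mm (x) by 64 by 6 mm. On it two clear 90-degree V saddles at x = -27 and +27 mm (8 mm thick, 42 wide, 41 high), 46 mm free between them. A probe lies along x over y = 0; seated, its axis is 37.0 (long), 42.6 (medium) or 46.9 mm (short probe) above the origin: centre of the underside, on the bench. z up. Fixed.
- spare_rest: Spare rest, empty at the start: white round base disc 110 mm in diameter, 6 mm thick. On it two clear 90-degree V saddles at x = -27 and +27 mm (8 mm thick, 42 wide, 41 high), 46 mm free between them. A probe lies along x over y = 0; seated, its axis is 37.0 (long), 42.6 (medium) or 46.9 mm (short probe) above the origin: centre of the underside, on the bench. z up. Fixed.
- beaker: Small empty glass beaker standing on the bench, 52 mm across, 60 mm high; origin at the centre of its underside. A bystander.
- slide_box: Closed grey and white slide box lying on the bench, 87 by 62 mm, 32 mm high; origin at the centre of its underside. A bystander.
There are look-alikes about, which are no part of the job. Leave any green or turquoise look-alike of the probe_medium alone.

How it is judged:
On the way:
1. one of the probes lies released in the saddles of the round spare rest, within 20 mm of its centre (((horizontal distance between probe_long and spare_rest below 0.02 m and z of probe_long in the frame of spare_rest between 0.033 and 0.041 m and angle between the x axis of probe_long and the x axis of spare_rest, either way round below 0.12 rad and linear speed of probe_long below 0.02 m/s and contact force between the fingers and probe_long below 0.05 N) or (horizontal distance between probe_medium and spare_rest below 0.02 m and z of probe_medium in the frame of spare_rest between 0.0386 and 0.0466 m and angle between the x axis of probe_medium and the x axis of spare_rest, either way round below 0.12 rad and linear speed of probe_medium below 0.02 m/s and contact force between the fingers and probe_medium below 0.05 N) or (horizontal distance between probe_short and spare_rest below 0.02 m and z of probe_short in the frame of spare_rest between 0.0429 and 0.0509 m and angle between the x axis of probe_short and the x axis of spare_rest, either way round below 0.12 rad and linear speed of probe_short below 0.02 m/s and contact force between the fingers and probe_short below 0.05 N))), for 0.2 s.
At the end, for the whole second after the job is handed in: Each probe lies at rest and released in the cradle of its own length: its middle within 12 mm of the cradle's centre, its axis along the cradle within 0.12 rad (either way round), and its height within 4 mm of seated (horizontal distance between probe_long and cradle_long below 0.012 m and z of probe_long in the frame of cradle_long between 0.033 and 0.041 m and angle between the x axis of probe_long and the x axis of cradle_long, either way round below 0.12 rad and linear speed of each of probe_long, probe_medium, probe_short below 0.02 m/s and contact force between the fingers and probe_long below 0.05 N and horizontal distance between probe_medium and cradle_medium below 0.012 m and z of probe_medium in the frame of cradle_medium between 0.0386 and 0.0466 m and angle between the x axis of probe_medium and the x axis of cradle_medium, either way round below 0.12 rad and contact force between the fingers and probe_medium below 0.05 N and horizontal distance between probe_short and cradle_short below 0.012 m and z of probe_short in the frame of cradle_short between 0.0429 and 0.0509 m and angle between the x axis of probe_short and the x axis of cradle_short, either way round below 0.12 rad and contact force between the fingers and probe_short below 0.05 N); the robot touches nothing.
It fails at once if the beaker was shifted more than 20 mm or tipped (distance of beaker from where it was at the start of the episode above 0.02 m or angle between beaker's own z axis and vertical above 0.35 rad).
It fails at once if the slide box was shifted more than 20 mm or tipped (distance of slide_box from where it was at the start of the episode above 0.02 m or angle between slide_box's own z axis and vertical above 0.35 rad).
It fails at once if the long probe was dropped (falling free at more than 0.7 m/s, that is from over 25 mm) (linear speed of probe_long above 0.7 m/s and contact force between the fingers and probe_long below 0.05 N).
It fails at once if the medium probe was dropped (falling free at more than 0.7 m/s, that is from over 25 mm) (linear speed of probe_medium above 0.7 m/s and contact force between the fingers and probe_medium below 0.05 N).
It fails at once if the short probe was dropped (falling free at more than 0.7 m/s, that is from over 25 mm) (linear speed of probe_short above 0.7 m/s and contact force between the fingers and probe_short below 0.05 N).
It also fails if it takes over 106 s, if anything falls off the work surface, if the arm or the gripper's body presses on something with over 40 N, if the wrist force passes 120 N, or if a joint passes its speed limit or range.

ROBOT

A 6-joint arm with a two-finger parallel gripper is mounted at the origin on the work surface. World frame = base frame: x ahead of the robot, y to its left, z up, the work surface at z = 0. Lengths are in m, angles in rad, forces in N, time in s.
With the tool pointing down it reaches from about 0.2 to 0.875 m from the base axis. Payload 3.4 kg.
Tool frame: the origin (TCP) lies between the finger pads; the fingertips stand 25 mm ahead of it and the grasp point (between the pads) lies 6 mm ahead of it (r.nose_length is the z of the fingertips in the tool frame, in m); z points along the fingers, y is the line along which they close (so a half turn about z gives the same grasp; the last joint's range is limited). The gripper opens to 94 mm and grips with 3 to 60 N. Pads are 16 mm wide; open, the fingers measure 119 mm over their backs; the gripper's body (75 mm by 177 mm) begins 78 mm behind the grasp point.
Start: joints at [0.981, 0.276, 1.505, -0, 1.361, -0.121], TCP at [0.26, 0.513, 0.23] pointing down, gripper open.
Joint ranges: [-2.89, 2.89], [-0.75, 2.08], [0.22, 2.7], [-1.18, 4.32], [0.11, 2.71], [-2.7, 2.7]. Speed limits (rad/s): [2.57, 2.57, 3.14, 3.14, 3.14, 3.14].

INTERFACE

Orientations are given as a unit quaternion [w, x, y, z].
In Python, from plant import r, gripper_to, inverse_kinematics, vision, models, telemetry gives the robot as it stands. Calls block until the motion is done:
- r.move_to(position, orientation): joint-space move of the TCP to a pose.
- r.move_l(position, rot=None, vel=0.15, guard=None): straight line of the TCP; rot=None keeps the orientation; vel is the mean speed in m/s. With guard (N) it stops when the force on the tool has changed by that much, and returns True; else False.
- r.movej(angles): joint-space move.
- gripper_to(opening, f_grip=None): finger opening in m; f_grip is the grip in N (None keeps the last); returns when the fingers have stopped.
- r.hold(seconds).
- inverse_kinematics(position, orientation): joint angles nearest the present ones, or None.
- vision.snapshot(name): name is "side" or "top" or "wrist"; returns the picture (480x640x3 uint8, red, green, blue); there is no depth.
- vision.get_calibration(name): a dict with "fx", "fy", "cx", "cy" (pixels), "position" and "orientation" of the camera in the world. Camera axes: x right, y down, z forward; pixel columns grow to the right and rows downward; lengths in m; the calibration is good to about 2 mm. A picture is of the moment at which its call begins: read the wrist's pose just before it. get_calibration takes no time and is no camera call; for the wrist camera it gives the pose at the moment of the call.
A pose or a line that the arm cannot do raises r.PlanningError and nothing moves.
- r.sign_off(): hands the job in; it is judged then, once.
Trained networks look in the newest picture that a camera, given by its name, has taken for a name from the list of things; names that differ only in an ending like _2 or _b are one class to them, and where a whole thing is asked for, a point or a joint stands for the part that bears it (a point fixed in the world has none). Each returns a list of dicts, best first, with "score" (0 to 1); they miss things now and then, are a little off and sometimes report something else, mostly with a low value. They report only what shows in the picture. A call takes as long as a camera call. They do not tell look-alikes from the thing itself.
- models.boxes_of(thing, camera): "at" ([x, y, z] in m, in world coordinates, good to about 4 mm: the middle of the surface that is visible of it).
- models.regions_of(thing, camera): "pixels" (480x640 bool, what is visible of it).
- models.mark_of(thing, camera): "at" ([x, y, z] in m, in world coordinates, good to about 4 mm: a listed point, or the origin of a listed thing).
Readings, each from a call of its own:
- telemetry.current_t(): time.
- telemetry.current_joints(): joint angles.
- telemetry.current_dq(): joint speeds.
- telemetry.current_joint_efforts(): joint torques, N m.
- telemetry.current_ee_pos(): TCP position.
- telemetry.current_tool_rot(): TCP orientation.
- telemetry.current_wrist_force(): force on the tool from outside, world axes, zero at the start.
- telemetry.current_torque(): the same for the moment, N m.
- telemetry.current_opening(): finger opening in m.
- telemetry.current_finger_force(): force on a finger pad.
Only numpy, scipy, OpenCV 4.12 (cv2) and the standard library are available. Lean on these libraries where they do the work, as an engineer would, in place of code of your own. Each camera call takes 0.05 s, during which the arm holds its last target. There are 200 camera calls.

## Working session

There is one attempt and no reset: what is moved stays moved. The work goes in short steps, each a Python script; the robot and the scene stay as the last script left them, time stands still between calls to the robot, and variables do not carry over. Pictures are saved under pics/ and viewed, at most 14 in all, crops included, and the job is handed in when it is done.

```bash
ls; mkdir -p pics
python3 - <<'E'
from plant import r, vision, models, telemetry
import cv2
for c in ("top","side"):
    im=vision.snapshot(c); cv2.imwrite(f"pics/{c}0.png",im[:,:,::-1])
    k=vision.get_calibration(c); print(c,k)
    for t in ["probe_long","probe_medium","probe_short","cradle_long","cradle_medium","cradle_short","spare_rest","beaker","slide_box"]:
        print(t,[(d["at"].round(3).tolist() if hasattr(d["at"],"round") else d["at"],round(d["score"],2)) for d in models.mark_of(t,c)])
print(telemetry.current_t(), telemetry.current_tool_rot(), r.nose_length)
E
```

```text
pics
top {'fx': 603.9004860022027, 'fy': 603.9004860022027, 'cx': 311.01389992409537, 'cy': 237.10108694890317, 'position': array([ 0.26534084, -0.08204509,  1.13344262]), 'orientation': array([-0.07396621,  0.71222402, -0.69524812,  0.06241795])}
probe_long [([0.4843, 0.099, 0.0374], 0.83), ([0.593, -0.074, -0.0025], 0.32)]
probe_medium [([0.5741, -0.4123, 0.0178], 0.83), ([0.2474, -0.3034, 0.0187], 0.74), ([0.408, -0.4349, 0.0158], 0.72), ([0.6008, -0.0769, 0.0403], 0.57)]
probe_short [([0.4471, -0.2781, 0.0464], 0.78), ([0.5917, -0.0766, 0.0004], 0.49)]
cradle_long [([0.6395, 0.2564, 0.0037], 0.73), ([0.4468, -0.2793, 0.0005], 0.6), ([0.4847, 0.0989, 0.0375], 0.35)]
cradle_medium [([0.4905, 0.0998, 0.0001], 0.87), ([0.4481, -0.2775, 0.0461], 0.47)]
cradle_short [([0.5919, -0.0759, 0.0014], 0.67)]
spare_rest [([0.6425, 0.2585, 0.0019], 0.65)]
beaker [([0.6842, 0.0903, -0.0041], 0.69)]
slide_box [([0.3792, -0.0868, -0.0016], 0.93), ([0.4508, -0.2794, 0.0036], 0.73)]
side {'fx': 588.5162662661768, 'fy': 588.5162662661768, 'cx': 311.5745174809243, 'cy': 236.3339920290037, 'position': array([ 0.27537191, -0.77848757,  0.91114268]), 'orientation': array([-0.34237394,  0.93041075, -0.12183021,  0.04767934])}
probe_long [([0.4893, 0.1009, 0.0418], 0.76)]
probe_medium [([0.4075, -0.4338, 0.0214], 0.92), ([0.6, -0.0755, 0.0409], 0.73), ([0.5777, -0.4086, 0.0161], 0.65), ([0.247, -0.3084, 0.0124], 0.63)]
probe_short [([0.4497, -0.2806, 0.0408], 0.68)]
cradle_long [([0.4504, -0.2798, -0.0], 0.9), ([0.4945, 0.1025, 0.0021], 0.2)]
cradle_medium []
cradle_short [([0.5947, -0.077, 0.0002], 0.84)]
spare_rest [([0.6412, 0.2566, 0.0043], 0.63)]
beaker [([0.6877, 0.0916, 0.0002], 0.6)]
slide_box [([0.3798, -0.092, -0.0019], 0.6)]
1.0 [1.15631670e-05 2.32244084e-01 9.72657537e-01 4.04648137e-05] 0.025
```

View pics/top0.png

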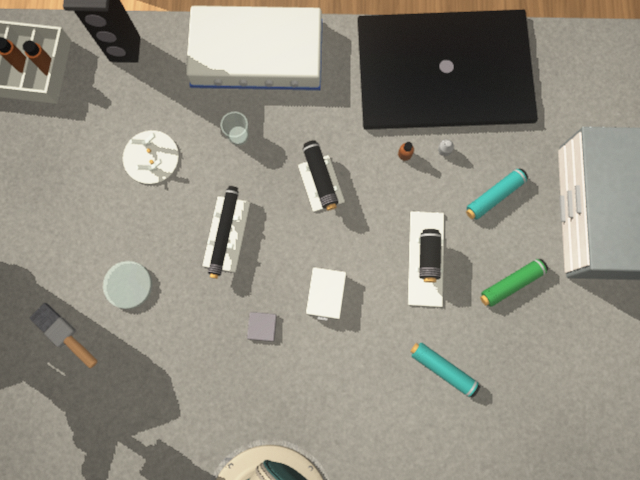

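View pics/side0.png

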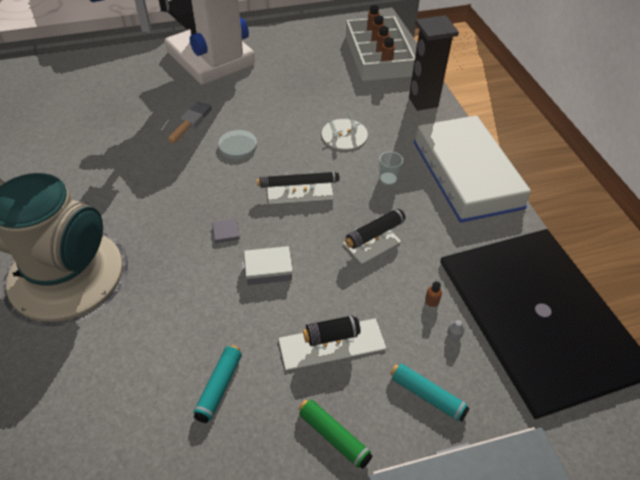

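The top picture shows long at (224,232) on the medium plate, medium at (320,175) on the short plate and short at (430,256) on the long plate. The empty spare rest is at (151,157), the beaker at (235,128) and the slide box at (326,293). Next I'll take close wrist views of each site, from two places each.

```bash
cat > h.py <<'E'
import numpy as np, cv2
from scipy.spatial.transform import Rotation as R
from plant import r, gripper_to, inverse_kinematics, vision, models, telemetry
def q2R(q): return R.from_quat([q[1],q[2],q[3],q[0]])
def R2q(M):
    x=R.from_matrix(M).as_quat(); return np.array([x[3],x[0],x[1],x[2]])
def down(a):  # tool down, tool x axis along world heading a
    c,s=np.cos(a),np.sin(a)
    return R2q(np.array([[c,s,0],[s,-c,0],[0,0,-1]]))
def best(p,a):  # heading a or a+pi, whichever needs the smaller joint move
    o=[]
    for t in (a,a+np.pi):
        q=inverse_kinematics(p,down(t))
        if q is not None: o.append((np.abs(np.array(q)-telemetry.current_joints()).max(),t))
    return min(o)[1]
def px2w(k,uv,z):
    uv=np.atleast_2d(uv).astype(float)
    d=np.c_[(uv[:,0]-k["cx"])/k["fx"],(uv[:,1]-k["cy"])/k["fy"],np.ones(len(uv))]
    d=q2R(k["orientation"]).apply(d); p=np.array(k["position"])
    return p+d*((z-p[2])/d[:,2])[:,None]
E
python3 - <<'E'
from h import *
import pickle
k=vision.get_calibration("wrist"); T=q2R(telemetry.current_tool_rot())
off=T.inv().apply(k["position"]-np.array(telemetry.current_ee_pos())); Rc=(T.inv()*q2R(k["orientation"])).as_matrix()
print("cam in tool",off.round(3),Rc.round(2).tolist(),k["fx"],k["cx"],k["cy"])
S={"spare":(.642,.257),"cm":(.488,.100),"cs":(.597,-.076),"cl":(.449,-.279)}
out={}
t0=telemetry.current_t()
for n,(x,y) in S.items():
    a=np.arctan2(y,x)
    for j,dy in enumerate((-.04,.04)):
        p=np.array([x,y,.26])-q2R(down(a)).apply([off[0],off[1],0]); p+=dy*np.array([-np.sin(a),np.cos(a),0])
        try:
            (r.move_to if j==0 else r.move_l)(p,down(a))
        except r.PlanningError as e: print(n,e); continue
        k=vision.get_calibration("wrist"); im=vision.snapshot("wrist")
        cv2.imwrite(f"pics/w_{n}{j}.png",im[:,:,::-1]); out[n,j]=k
        for t in ["probe_long","probe_medium","probe_short","cradle_long","cradle_medium","cradle_short","spare_rest"]:
            o=[(np.round(d["at"],4).tolist(),round(d["score"],2)) for d in models.mark_of(t,"wrist") if d["score"]>.5]
            if o: print(n,j,t,o)
pickle.dump(out,open("cal.pkl","wb"))
print(telemetry.current_t()-t0)
a=[cv2.imread(f"pics/w_{n}0.png") for n in S]
m=np.vstack([np.hstack(a[:2]),np.hstack(a[2:])]); cv2.imwrite("pics/m.png",cv2.resize(m,(800,600),interpolation=cv2.INTER_AREA))
E
```

```text
cam in tool [ 0.08  -0.001 -0.153] [[-0.0, -0.96, -0.27], [1.0, -0.0, 0.0], [-0.0, -0.27, 0.96]] 427.24607506942436 319.13595352983026 245.14450210506456
spare 0 probe_long [([0.4865, 0.0979, 0.0362], 0.91)]
spare 0 probe_medium [([0.5976, -0.0783, 0.042], 0.69)]
spare 0 cradle_medium [([0.4915, 0.0998, 0.0009], 0.86)]
spare 0 cradle_short [([0.5968, -0.0778, -0.0018], 0.87)]
spare 0 spare_rest [([0.6452, 0.2614, 0.0018], 0.88)]
spare 1 probe_long [([0.4841, 0.098, 0.0377], 0.91)]
spare 1 probe_medium [([0.6396, 0.2601, -0.0003], 0.63)]
spare 1 cradle_short [([0.5989, -0.0774, -0.0021], 0.81)]
spare 1 spare_rest [([0.6419, 0.26, 0.0001], 0.76)]
cm 0 probe_long [([0.4832, 0.0966, 0.0356], 0.76)]
cm 0 probe_medium [([0.5975, -0.0777, 0.0415], 0.68)]
cm 0 cradle_medium [([0.4912, 0.1022, -0.0021], 0.59)]
cm 0 cradle_short [([0.599, -0.0747, -0.003], 0.6)]
cm 1 probe_long [([0.4837, 0.1013, 0.0331], 0.71)]
cm 1 probe_medium [([0.5972, -0.0785, 0.0427], 0.97), ([0.5989, -0.0773, -0.0018], 0.52)]
cm 1 cradle_medium [([0.493, 0.1002, 0.0], 0.65)]
cm 1 cradle_short [([0.5957, -0.0781, -0.003
[... 517 characters left out ...]
67)]
cs 1 cradle_long [([0.4531, -0.2815, -0.0001], 0.79)]
cs 1 cradle_medium [([0.4933, 0.0982, 0.0023], 0.77)]
cs 1 cradle_short [([0.5984, -0.0784, -0.0013], 0.91)]
cl 0 probe_medium [([0.2463, -0.308, 0.016], 0.72), ([0.4085, -0.4381, 0.0124], 0.63), ([0.5994, -0.0779, -0.0028], 0.54)]
cl 0 probe_short [([0.4514, -0.2762, 0.0475], 0.6)]
cl 0 cradle_short [([0.5972, -0.0753, -0.0039], 0.6)]
cl 1 probe_medium [([0.2487, -0.3095, 0.0149], 0.69), ([0.5954, -0.079, 0.0402], 0.62)]
cl 1 probe_short [([0.4487, -0.2764, 0.0482], 0.78)]
cl 1 cradle_medium [([0.4901, 0.1035, 0.0005], 0.95)]
cl 1 cradle_short [([0.5966, -0.0765, 0.0003], 0.71)]
cl 1 spare_rest [([0.4946, 0.102, 0.0003], 0.6)]
10.75
```

View pics/m.png

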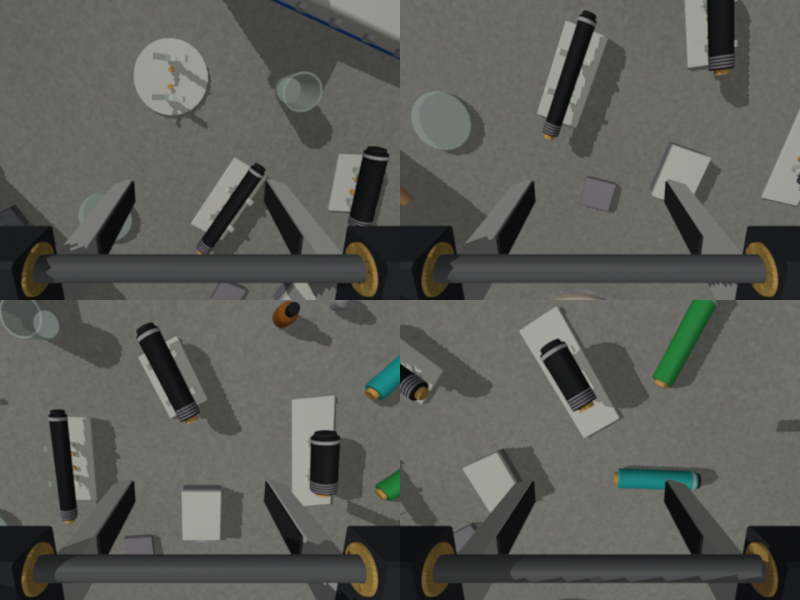

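The montage shows the spare rest at (170,77) with its orange contacts in a line. The plates of cm, cs and cl are all uncovered at their corners. Next I'll fit axes from pixels and zoom in on the spare rest.

```bash
cat > fit.py <<'E'
from h import *
import pickle
cal=pickle.load(open("cal.pkl","rb"))
G={"cm":((.492,.101),(.485,.0985),.037,.14,.175),"cs":((.598,-.0775),(.598,-.0785),.0426,.10,.135),"cl":((.4525,-.279),(.450,-.278),.0469,.18,.095)}
def rect(mask,k,z,c,rad):
    n,l,st,ce=cv2.connectedComponentsWithStats(cv2.morphologyEx(mask.astype(np.uint8),cv2.MORPH_OPEN,np.ones((3,3))))
    pts=np.vstack([np.array(np.nonzero(mask*(l==i)))[::-1].T for i in range(1,n)
       if st[i,4]>30 and np.linalg.norm(px2w(k,ce[i],z)[0,:2]-c)<rad])
    w=px2w(k,pts,z)[:,:2]
    (x,y),(a,b),t=cv2.minAreaRect((w*1000).astype(np.float32))
    if a<b: a,b,t=b,a,t+90
    return x,y,a,b,(t+90)%180-90
if __name__=="__main__":
    views=[(f"pics/w_{n}{j}.png",k,n+str(j)) for (n,j),k in cal.items()]+[("pics/top0.png",vision.get_calibration("top"),"top")]
    for n,(c,p,h,L,PL) in G.items():
        for f,k,nm in views:
            if nm!="top" and n not in nm: continue
            im=cv2.imread(f).astype(int)
            white=(im.min(2)>125)&(np.ptp(im,axis=2)<50); dark=im.max(2)<60
            d=[]
            # restrict to near site
            yy,xx=np.mgrid[:480,:640]; W=px2w(k,np.c_[xx.ravel(),yy.ravel()],.006)[:,:2]
            near=(np.linalg.norm(W-c,axis=1)<.115).reshape(480,640)
            if nm!="top": near&=yy<330
            for m,z,cc,rad in ((white&near,.006,c,.07),(dark&near,h,p,.03)):
                try: d.append(np.round(rect(m,k,z,np.array(cc),rad),1).tolist())
                except Exception as e: d.append(str(e)[:30])
            print(n,nm,"plate",d[0],"probe",d[1])
    ims=[]
    for j in (0,1):
        k=cal["spare",j]; im=cv2.imread(f"pics/w_spare{j}.png")
        # rectify: 160mm square around spare at z=6mm, 2.5 px/mm, x right y up
        c=np.array([.6435,.2605]); g=np.array([[-.08,.08],[.08,.08],[.08,-.08],[-.08,-.08]])+c
        q=q2R(k["orientation"]).inv().apply(np.c_[g,[.006]*4]-k["position"]); uv=np.c_[k["fx"]*q[:,0]/q[:,2]+k["cx"],k["fy"]*q[:,1]/q[:,2]+k["cy"]]
        H=cv2.getPerspectiveTransform(uv.astype(np.float32),np.float32([[0,0],[400,0],[400,400],[0,400]]))
        ims.append(cv2.warpPerspective(im,H,(400,400),flags=cv2.INTER_CUBIC))
    cv2.imwrite("pics/spz.png",np.hstack(ims))
E
python3 fit.py
```

```text
cm cm0 plate [490.4, 105.1, 137.9, 54.7, -9.1] probe [482.2, 101.8, 157.4, 23.2, -8.9]
cm cm1 plate [489.9, 103.5, 137.7, 58.9, -8.9] probe [484.8, 101.3, 153.4, 22.9, -8.7]
cm top plate [491.2, 101.2, 228.3, 228.0, -88.6] probe [493.2, 100.9, 136.3, 21.0, -8.9]
cs cs0 plate [604.5, -73.3, 120.8, 62.5, 19.1] probe [594.5, -77.5, 118.0, 31.1, 19.9]
cs cs1 plate [602.0, -74.1, 115.7, 62.8, 19.3] probe [593.6, -78.1, 117.2, 31.1, 19.7]
cs top plate [597.1, -79.6, 229.4, 224.7, -26.9] probe [606.4, -72.2, 96.1, 28.8, 18.9]
cl cl0 plate [451.1, -279.1, 177.9, 62.9, -1.8] probe [446.0, -279.4, 76.3, 36.3, -1.8]
cl cl1 plate [451.2, -278.8, 178.0, 63.0, -1.9] probe [452.3, -279.9, 60.1, 36.2, -1.6]
cl top plate [452.5, -278.4, 228.9, 228.1, -46.0] probe [456.4, -278.8, 54.0, 32.8, -0.5]
```

View pics/spz.png

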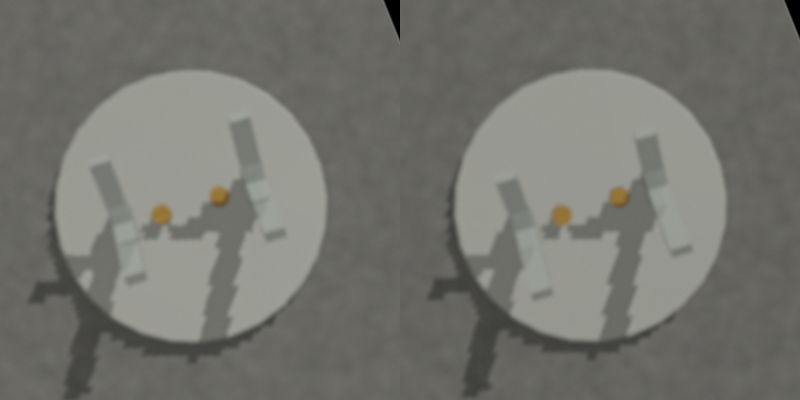

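The rectified spare-rest view shows the disc centre at (191,206) and contacts at (162,215) and (220,196), so its axis is at about 17.5° and its centre at (0.641, 0.2585). Before grasping, I'll overlay the plate and probe hypotheses on the images and triangulate heights from the two views.

```bash
cat > ov.py <<'E'
from h import *
import pickle
cal=pickle.load(open("cal.pkl","rb"))
def proj(k,P):
    q=q2R(k["orientation"]).inv().apply(np.atleast_2d(P)-k["position"]); return np.c_[k["fx"]*q[:,0]/q[:,2]+k["cx"],k["fy"]*q[:,1]/q[:,2]+k["cy"]]
G={"cm":((.4915,.101),-8.9,(.485,.0985),.037,.14,.175,.024),"cs":((.598,-.0773),19.4,(.598,-.0785),.0426,.10,.135,.032),"cl":((.4515,-.279),-1.8,(.450,-.278),.0469,.18,.095,.038)}
tiles=[]
for n,(c,a,p,h,L,PL,D) in G.items():
  row=[]
  for j in (0,1):
    k=cal[n,j]; im=cv2.imread(f"pics/w_{n}{j}.png")
    u=np.array([np.cos(np.radians(a)),np.sin(np.radians(a)),0]); v=np.array([-u[1],u[0],0])
    o=proj(k,np.array([*c,.006]))[0]; x0,y0=int(o[0]-85),max(0,int(o[1]-85))
    crop=cv2.resize(im[y0:y0+170,x0:x0+170],(400//2*2,)*2,interpolation=cv2.INTER_CUBIC); s=400/170
    def poly(C,l,w,col):
        P=np.array([C+i*u*l/2+m*v*w/2 for i,m in ((1,1),(1,-1),(-1,-1),(-1,1))])
        cv2.polylines(crop,[((proj(k,P)-[x0,y0]+.5)*s).astype(int)],True,col,1)
    poly(np.array([*c,.006]),L,.064,(0,0,255)); poly(np.array([*p,h]),PL,D,(0,255,0))
    row.append(cv2.resize(crop,(266,266)))
  tiles.append(np.vstack(row))
cv2.imwrite("pics/ov.png",np.hstack(tiles))
E
python3 ov.py
```

```text
(no output)
```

View pics/ov.png

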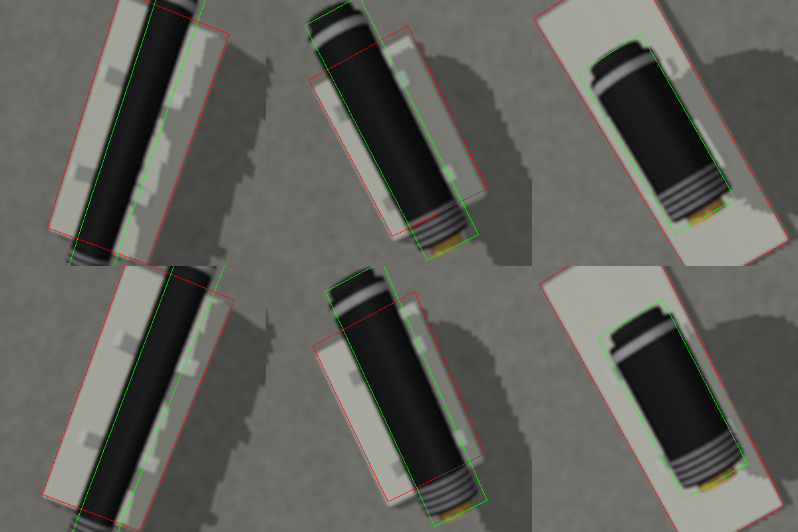

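The overlay shows all three plates (red) matching in both views. The medium and short probes match their green outlines. The long probe lies on its cradle axis, about 6 mm toward −x. Heights agree between views, so I'll park the short probe now.

```bash
cat >> h.py <<'E'
SITE={"cm":((.4915,.101),-8.9),"cs":((.598,-.0773),19.4),"cl":((.4515,-.279),-1.8),"sp":((.641,.2585),17.5)}
H={"long":.037,"medium":.0426,"short":.0469}; D={"long":.024,"medium":.032,"short":.038}
def pose(site,dx=0,dl=0):
    (x,y),a=SITE[site]; a=np.radians(a)
    return np.array([x+dx*np.cos(a)-dl*np.sin(a),y+dx*np.sin(a)+dl*np.cos(a)]),a
def transfer(pr,src,dst,sdx=0,ddx=0,up=.15):
    z=H[pr]+.006
    p,a=pose(src,sdx); a=best([*p,up],a)
    gripper_to(.085); r.move_to([*p,up],down(a)); g=r.move_l([*p,z],vel=.12,guard=12)
    gripper_to(D[pr]-.006,f_grip=20)
    print("grasp",g,np.round(telemetry.current_ee_pos(),4),round(telemetry.current_opening(),4),round(telemetry.current_finger_force(),1))
    r.move_l([*p,up],vel=.12)
    print("lifted",round(telemetry.current_opening(),4),np.round(telemetry.current_wrist_force(),1))
    p,a=pose(dst,ddx); a=best([*p,up],a)
    r.move_to([*p,up],down(a)); r.move_l([*p,z+.015],vel=.12); g=r.move_l([*p,z],vel=.04,guard=8)
    print("placed",g,np.round(telemetry.current_ee_pos(),4),np.round(telemetry.current_wrist_force(),1))
    gripper_to(D[pr]+.035); r.hold(.2); r.move_l([*p,up],vel=.15)
    print("t",telemetry.current_t())
def look(pr,site,name,a=None):
    "wrist picture of a site; prints where the network sees probe pr in the site's frame"
    k=vision.get_calibration("wrist"); im=vision.snapshot("wrist"); cv2.imwrite(f"pics/{name}.png",im[:,:,::-1])
E
python3 - <<'E'
from h import *
transfer("short","cl","sp")
for c in ("top","side"):
    im=vision.snapshot(c); cv2.imwrite(f"pics/{c}1.png",im[:,:,::-1])
    for d in models.mark_of("probe_short",c): print(c,np.round(d["at"],4),d["score"])
E
```

```text
grasp False [ 0.4515 -0.279   0.0529] 0.0372 20.0
lifted 0.0376 [-0.7  0.3 -2.1]
placed False [0.6409 0.2591 0.0529] [-0.   1.6 -0. ]
t 20.6
side [0.6389 0.2573 0.0441] 0.59
```

Run:
```python
from h import *
transfer("long","cm","cl",sdx=-.006)
im=[]
for c in ("top","side"):
    s=vision.snapshot(c); im.append(s)
    for t in ("probe_short","probe_long"):
        for d in models.mark_of(t,c)[:2]: print(c,t,np.round(d["at"],4),round(d["score"],2))
a=np.hstack([cv2.resize(im[0][100:330,90:490],(800,460))]); cv2.imwrite("pics/c1.png",a[:,:,::-1])
```

```text
grasp False [0.4855 0.102  0.043 ] 0.0234 20.0
lifted 0.0237 [-0.3  0.6 -1.8]
placed True [ 0.4514 -0.279   0.0429] [-0.4 -0.6  4.6]
t 29.7333
top probe_short [0.6374 0.2561 0.0459] 0.92
top probe_long [ 0.4508 -0.28    0.0354] 0.44
```

View pics/c1.png

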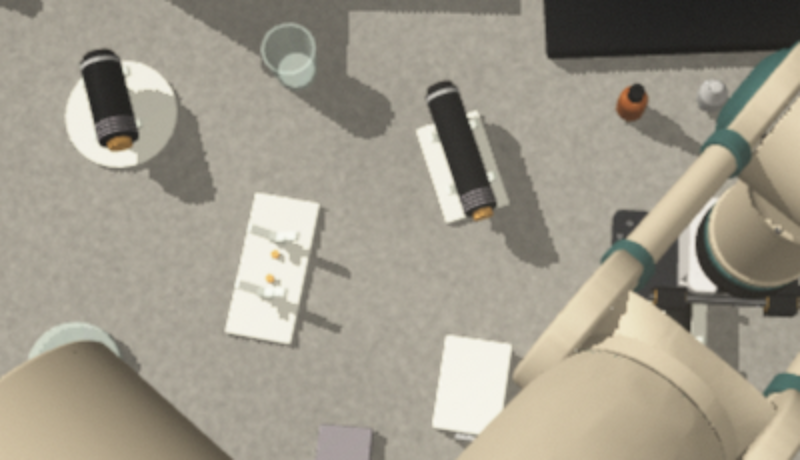

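The crop shows short lying aligned on the round rest at (108,105), the medium cradle empty at (272,268) and medium still at (460,150). I'll do the two remaining transfers, then look from above.

Run:
```python
from h import *
transfer("medium","cs","cm")
transfer("short","sp","cs")
r.move_to([.30,.30,.33],down(.78))
for c in ("top","side"):
    s=vision.snapshot(c); cv2.imwrite(f"pics/{c}2.png",s[:,:,::-1])
    for t in ("probe_short","probe_medium","probe_long"):
        for d in models.mark_of(t,c)[:4]: print(c,t,np.round(d["at"],4),round(d["score"],2))
print(telemetry.current_t())
im=cv2.imread("pics/top2.png"); cv2.imwrite("pics/c2.png",cv2.resize(im[100:330,90:490],(800,460)))
```

```text
grasp False [ 0.5974 -0.076   0.0485] 0.0315 20.0
lifted 0.0316 [ 0.1  0.2 -1.7]
placed True [0.4914 0.1011 0.0484] [-0.5  0.2  4.4]
t 38.3667
grasp False [0.6408 0.2592 0.0529] 0.0374 20.0
lifted 0.0377 [ 0.3  0.1 -2.1]
placed True [ 0.5979 -0.0766  0.0534] [1.1 2.1 1.8]
t 46.6833
top probe_medium [ 0.4082 -0.4348  0.0153] 0.94
top probe_medium [0.4927 0.0971 0.0414] 0.8
top probe_medium [ 0.5731 -0.4107  0.0164] 0.66
top probe_medium [ 0.2431 -0.306   0.0176] 0.59
top probe_long [ 0.4512 -0.2809  0.0339] 0.66
side probe_short [ 0.5964 -0.0788  0.0438] 0.69
side probe_medium [ 0.248  -0.3125  0.0132] 0.76
side probe_medium [ 0.4059 -0.4351  0.0202] 0.65
side probe_medium [ 0.5759 -0.4082  0.0183] 0.58
side probe_medium [0.4931 0.1021 0.0402] 0.55
side probe_long [ 0.4554 -0.2771  0.0428] 0.66
side probe_long [ 0.5998 -0.0776  0.0423] 0.21
48.9417
```

View pics/c2.png

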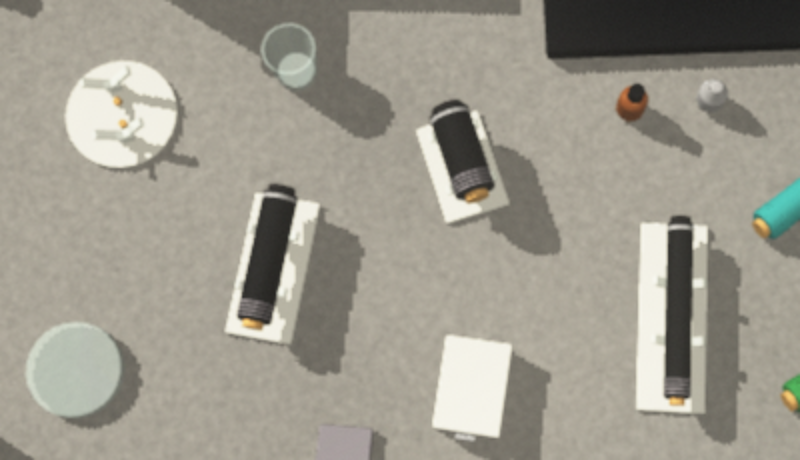

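All three now lie in the right cradles: medium at (267,255), short at (463,150), long at (678,310). The rest is empty at (121,113). To check centring and seating, I'll overlay ideal seated outlines on both views.

```bash
cat > ov2.py <<'E'
from h import *
rows=[]
for c in ("top","side"):
  k=vision.get_calibration(c); im=cv2.imread(f"pics/{c}2.png"); row=[]
  for s,pr,L,PL in (("cm","medium",.14,.135),("cs","short",.1,.095),("cl","long",.18,.175)):
    p,a=pose(s); u=np.array([np.cos(a),np.sin(a),0]); v=np.array([-u[1],u[0],0])
    def uv(P):
        q=q2R(k["orientation"]).inv().apply(np.atleast_2d(P)-k["position"]); return np.c_[k["fx"]*q[:,0]/q[:,2]+k["cx"],k["fy"]*q[:,1]/q[:,2]+k["cy"]]
    o=uv([*p,.02])[0].astype(int)-55; S=266/110
    crop=cv2.resize(im[o[1]:o[1]+110,o[0]:o[0]+110],(266,266),interpolation=cv2.INTER_CUBIC)
    for C,l,w,col in (([*p,.006],L,.064,(0,0,255)),([*p,H[pr]],PL,D[pr],(0,255,0))):
        P=np.array([np.array(C)+i*u*l/2+m*v*w/2 for i,m in ((1,1),(1,-1),(-1,-1),(-1,1))])
        cv2.polylines(crop,[((uv(P)-o+.5)*S).astype(int)],True,col,1)
    row.append(crop)
  rows.append(np.hstack(row))
cv2.imwrite("pics/ov2.png",np.vstack(rows))
E
python3 ov2.py
```

```text
(no output)
```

View pics/ov2.png

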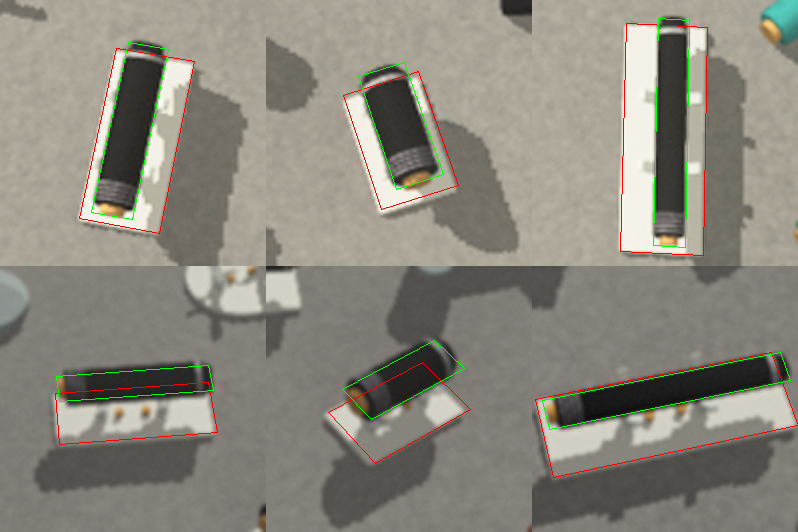

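All three probes match the ideal seated outlines to within about 3 mm in both views, and the bystanders haven't moved, so I'm handing in.

```bash
python3 -c "
from plant import r
print(r.sign_off())"
```

```text
the job is handed in; nothing more can be done
None
```

The job is handed in, with no verdict returned: each probe lies seated in its own cradle, within about 3 mm of centre in the top and side pictures. The spare rest is empty again, and the beaker and slide box look unmoved.

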